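Show a carton to the fold-up scanner

TASK

Raise the lid of the fold-up scanner to about 60 degrees from closed and let go of it, so that it stays there. Then pick up the smallest white carton and hold it level and still in front of the scanner: underside about 12 cm above the table, carton about 10 cm in front of the housing's front edge (on the robot's side) and centred on the housing, long side parallel to that edge. Finish while still holding it in the air, with the lid still at its angle, and leave everything else where it is.

Things in the scene. Friction and masses are not known exactly. Their poses are not given: they have to be found in the camera images.
- scanner: Grey fixed desk unit, housing 130 (x) x 150 (y) x 36 mm high. Origin: centre of its underside, on the table. Its own -x side is the front, towards the robot: the front edge is at x = -65 mm; z up. It stands with some yaw. To its left (+y) stands a fixed bag sealer with a raised arm: from the start pose pass it high (fingertips 0.3 m up).
- scanner_lid (a joint): Angle of the scanner's lid in rad: 0 closed flat on the housing, grows as the front edge rises, 1.9 at most; it may start a little open. 60 degrees = 1.05. The hinge is stiff: the lid stays where it is left; raising it takes about 3 N at the tongue. Lid panel 120 mm long, 148 mm wide, 12 mm thick, scan window in its underside.
- scanner_hinge (a point): Point on the hinge axis, middle of the lid's width, at x = +60, z = 40 mm in the scanner's frame. The axis is the scanner's y.
- lid_grip (a point): Grip point in the middle of the white tongue that sticks out 51 mm beyond the lid's front edge (24 mm wide along the scanner's y, 12 mm thick): 152 mm from the hinge axis, 30 mm outside the lid edge, closed 42 mm above the table with nothing beneath. Pinched from above across its 24 mm it can be led in an arc about the hinge, turning between the pads while the tool stays upright.
- carton: The smallest white carton: 50 (x) x 85 (y) x 38 mm high, 0.04 to 0.12 kg, plain box. Origin: centre of its underside; z up, y along the 85 mm side. Starts flat on the table; grasp across the 50 mm width.
- carton_large: Bystander: larger oblong white carton, 68 x 115 x 60 mm. Origin: centre of its underside.
- carton_square: Bystander: square white carton, 74 x 74 x 55 mm. Origin: centre of its underside.
- battery: Bystander: standing cell, 33 mm diameter, 62 mm high. Origin: centre of its underside.
- calculator: Bystander: pocket calculator lying flat, 115 x 68 x 13 mm. Origin: centre of its underside.

How it is judged:
On the way:
1. The lid stands at about 60 degrees, let go, and the carton has not been moved yet (value of joint scanner_lid between 0.9 and 1.2 rad and contact force between scanner and the arm below 0.1 N and contact force between scanner and the fingers below 0.1 N and velocity of joint scanner_lid between -0.05 and 0.05 rad/s and distance of carton from where it was at the start of the episode below 0.03 m), for 0.3 s.
At the end, for the whole second after the job is handed in: Lid at 0.90 to 1.20 rad; carton held by the fingers alone, still, tilt under 0.12 rad, underside 80 to 160 mm above the table, centre 60 to 140 mm in front of the housing's front edge, within 35 mm of its middle line, long side within 0.2 rad of parallel to that edge (value of joint scanner_lid between 0.9 and 1.2 rad and height (world z) of carton between 0.08 and 0.16 m and x of carton in the frame of scanner between -0.205 and -0.125 m and y of carton in the frame of scanner between -0.035 and 0.035 m and angle between the y axis of carton and the y axis of scanner, either way round below 0.2 rad and angle between carton's own z axis and vertical below 0.12 rad and linear speed of carton below 0.03 m/s and angular speed of carton below 0.2 rad/s and contact force between carton and the fingers above 1 N and contact force between carton and scanner below 0.1 N); the arm keeps its last pose, push and grip.
It fails at once if another loose thing was moved more than 30 mm (distance of any of carton_large, carton_square, battery, calculator from where it was at the start of the episode above 0.03 m).
It also fails if it takes over 64 s, if anything falls off the work surface, if the arm or the gripper's body presses on something with over 40 N, if the wrist force passes 120 N, or if a joint passes its speed limit or range.

ROBOT

A 6-joint arm with a two-finger parallel gripper is mounted at the origin on a cart in front of the work surface, level with it; the furniture and walls round the work are solid. World frame = base frame: x ahead of the robot, y to its left, z up, the work surface at z = 0. Lengths are in m, angles in rad, forces in N, time in s.
With the tool pointing down it reaches from about 0.275 to 1 m from the base axis. Payload 8.4 kg.
Tool frame: the origin (TCP) lies on the centre line of the jaws, within the pads' length; the fingertips stand 17 mm ahead of it and the grasp point (between the pads) lies 2 mm behind it (bot.tcp_to_tips is the z of the fingertips in the tool frame, in m); z points along the fingers, y is the line along which they close (so a half turn about z gives the same grasp; the last joint's range is limited). The gripper opens to 85 mm and grips with 20 to 120 N. Pads are 22 mm wide; open, the fingers measure 114 mm over their backs; the gripper's body (76 mm by 85 mm) begins 54 mm behind the grasp point. The pads swing forward as they close: fully open they stand 13 mm farther back than shut.
Start: joints at [1.118, 0.353, 1.633, -0, 1.155, -0.002], TCP at [0.272, 0.563, 0.248] pointing down, gripper open.
Joint ranges: [-2.63, 2.63], [-0.92, 2.1], [0.06, 2.66], [-1.3, 4.44], [0, 2.69], [-3.02, 3.02]. Speed limits (rad/s): [2.22, 2.22, 2.79, 3.14, 3.14, 3.14].

INTERFACE

Orientations are given as a unit quaternion [x, y, z, w].
In Python, from workcell import bot, hand, kinematics, get_obs, vision, hand_in gives the robot as it stands. The module is installed in compiled form; this text tells all that it offers. Calls block until the motion is done:
- bot.reach(position, orientation): joint-space move of the TCP to a pose.
- bot.servo_line(position, ori=None, velocity=0.15): straight line of the TCP; ori=None keeps the orientation; velocity is the mean speed in m/s.
- bot.goto_joints(angles): joint-space move.
- hand.move_gripper(opening, strength=None): finger opening in m; strength is the grip in N (None keeps the last); returns when the fingers have stopped.
- bot.dwell(seconds).
- kinematics.solve_ik(position, orientation): joint angles nearest the present ones, or None.
- get_obs(): the state.
- vision.read_camera(name): name is "scene" or "top" or "wrist"; returns a dict with "frame" (480x640x3 uint8, red, green, blue), "intrinsics" (3x3 intrinsics, pixels), "view" (4x4, takes a point from world to camera coordinates). Camera axes: x right, y down, z forward; pixel columns grow to the right and rows downward; lengths in m; the calibration is good to about 2 mm. The wrist camera is an equidistant fisheye: a pixel r from the principal point sees the ray r / f radians off the axis. A picture is of the moment at which its call begins. There is no depth.
A pose or a line that the arm cannot do raises bot.IKError and nothing moves.
- hand_in(): hands the job in; it is judged then, once.
The state is a dict: "time_s": time; "joint_pos": joint angles; "joint_vel": joint speeds; "joint_efforts": joint torques, N m; "position": TCP position; "orientation": TCP orientation; "wrist_force": force on the tool from outside, world axes, zero at the start; "ft_torque": the same for the moment, N m; "gripper_width": finger opening in m; "grip_force": force on a finger pad.
Only numpy, scipy, OpenCV 4.12 (cv2) and the standard library are available. Lean on these libraries where they do the work, as an engineer would, in place of code of your own. Each camera call takes 0.05 s, during which the arm holds its last target. There are 200 camera calls.

## Working session

There is one attempt and no reset: what is moved stays moved. The work goes in short steps, each a Python script; the robot and the scene stay as the last script left them, time stands still between calls to the robot, and variables do not carry over. Pictures are saved under pics/ and viewed, at most 10 in all, crops included, and the job is handed in when it is done.

```bash
mkdir -p pics; ls
python3 - <<'E'
from workcell import bot, hand, kinematics, get_obs, vision
import cv2, numpy as np
np.set_printoptions(precision=4,suppress=True)
o=get_obs(); print(o["time_s"],o["position"],o["orientation"],o["gripper_width"],bot.tcp_to_tips)
for n in("scene","top","wrist"):
    d=vision.read_camera(n); cv2.imwrite(f"pics/{n}0.png",d["frame"][:,:,::-1]); np.savez(f"{n}0.npz",**d); print(n,d["intrinsics"],d["view"])
E
```

```text
pics
0.0 [0.2721 0.5622 0.2475] [ 0.2235  0.9747 -0.0007 -0.0002] 0.08556161306536435 0.017
scene [[494.8467   0.     314.3235]
 [  0.     494.8467 237.6144]
 [  0.       0.       1.    ]] [[ 0.8386 -0.5447 -0.0047 -0.5226]
 [-0.4028 -0.6143 -0.6786  0.1979]
 [ 0.3667  0.5709 -0.7345  0.9421]
 [ 0.      0.      0.      1.    ]]
top [[522.7184   0.     304.9025]
 [  0.     522.7184 239.5794]
 [  0.       0.       1.    ]] [[-0.0033 -0.9999  0.0112 -0.1153]
 [-0.9973  0.0025 -0.0732  0.5715]
 [ 0.0732 -0.0114 -0.9973  1.25  ]
 [ 0.      0.      0.      1.    ]]
wrist [[371.6483   0.     323.2912]
 [  0.     371.6483 233.8331]
 [  0.       0.       1.    ]] [[ 0.4359  0.9    -0.0005 -0.6255]
 [ 0.8606 -0.4166  0.293  -0.0379]
 [ 0.2635 -0.1282 -0.9561  0.3796]
 [ 0.      0.      0.      1.    ]]
```

View pics/top0.png

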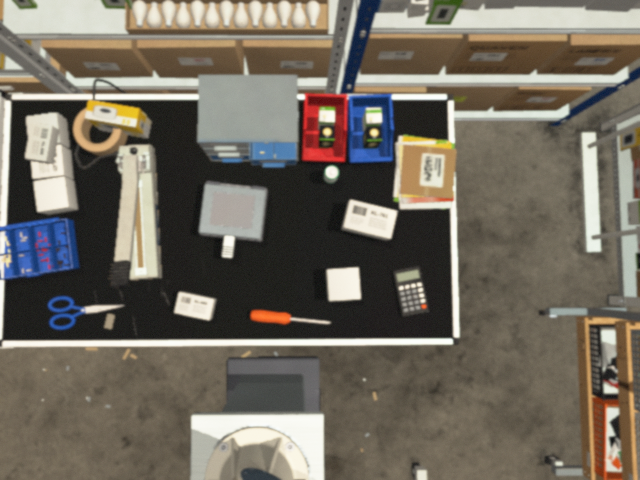

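View pics/scene0.png

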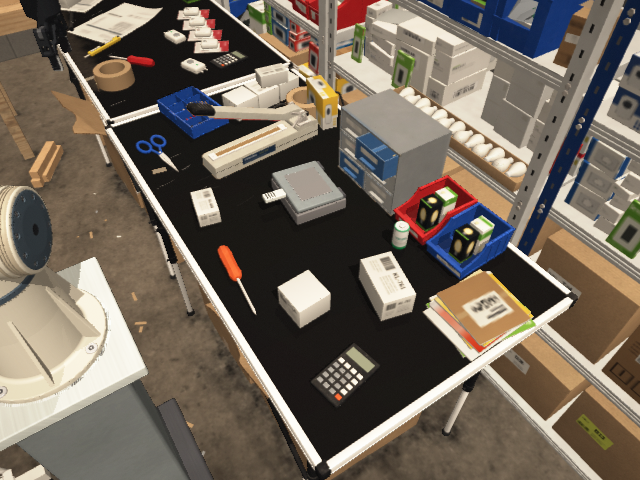

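The top view shows the small carton at about (195,306), the scanner at (233,212) with its white tongue at (228,246), the sealer at (135,210), the large carton at (370,220), the square carton at (343,284), the battery at (331,174) and the calculator at (410,291). In the scene view the carton is at (205,207), the tongue at (272,197) and the scanner at (308,190). Next I'll segment and triangulate.

```bash
cat > hlp.py <<'E'
import cv2, numpy as np
np.set_printoptions(precision=4,suppress=True)
def load(n): return dict(np.load(n))
def rays(d,uv):
    uv=np.atleast_2d(uv).astype(float); V=d["view"]; K=d["intrinsics"]; R=V[:3,:3]
    p=np.c_[uv,np.ones(len(uv))]@np.linalg.inv(K).T
    return -R.T@V[:3,3], p@R
def onplane(d,uv,z):
    c,r=rays(d,uv); return c+r*((z-c[2])/r[:,2:3])
def tri(d1,u1,d2,u2):
    A=[];b=[]
    for d,u in((d1,u1),(d2,u2)):
        c,r=rays(d,u); r=r[0]/np.linalg.norm(r[0]); P=np.eye(3)-np.outer(r,r); A.append(P);b.append(P@c)
    x,*_=np.linalg.lstsq(np.vstack(A),np.hstack(b),rcond=None); 
    return x, np.linalg.norm(np.vstack(A)@x-np.hstack(b))
def proj(d,p):
    q=d["view"][:3,:3]@p+d["view"][:3,3]; q=d["intrinsics"]@q; return q[:2]/q[2]
E
python3 - <<'E'
from hlp import *
t=load("top0.npz");s=load("scene0.npz")
for d,n,box,cb in((t,"top",(185,165,285,325),0),(s,"scene",(180,150,360,240),0)):
    x0,y0,x1,y1=box; f=d["frame"]; g=f[y0:y1,x0:x1].astype(int)
    for nm,m in(("white",(g.min(2)>175)),("grey",(g.min(2)>60))):
        m=cv2.morphologyEx(m.astype(np.uint8),cv2.MORPH_CLOSE,np.ones((3,3)))
        k,lab,st,c=cv2.connectedComponentsWithStats(m)
        for i in range(1,k):
            if st[i,4]>40:
                cs,_=cv2.findContours((lab==i).astype(np.uint8),0,2)
                ap=cv2.approxPolyDP(cs[0],2.5,True)[:,0]+[x0,y0]
                print(n,nm,st[i,4],c[i]+[x0,y0],cv2.minAreaRect(cs[0]),ap.tolist())
    if n=="top": A=cv2.resize(f[y0:y1,x0:x1],None,fx=3.5,fy=3.5,interpolation=cv2.INTER_CUBIC)
    else: B=cv2.resize(f[y0:y1,x0:x1],None,fx=2.5,fy=2.5,interpolation=cv2.INTER_CUBIC)
H=560;im=np.zeros((H,800,3),np.uint8); im[:A.shape[0],:A.shape[1]]=A; im[:B.shape[0],350:350+B.shape[1]]=B[:, :450]
cv2.imwrite("pics/crop.png",im[:,:,::-1])
E
```

```text
top white 729 [231.2483 231.1578] ((46.00137710571289, 66.5369873046875), (48.89240646362305, 59.84785461425781), 87.87889862060547) [[260, 206], [256, 210], [253, 228], [241, 231], [241, 227], [234, 231], [209, 225], [206, 208], [201, 230], [225, 232], [223, 256], [231, 256], [234, 233], [257, 235]]
top white 556 [198.5018 306.3957] ((12.17904281616211, 141.27455139160156), (29.304988861083984, 21.064571380615234), 11.888657569885254) [[185, 293], [185, 297], [190, 298], [190, 302], [185, 303], [185, 314], [208, 319], [213, 300]]
top grey 47 [272.9574 165.5319] ((88.0, 1.0), (2.0, 22.0), 90.0) [[262, 165], [284, 166]]
top grey 3835 [232.376  213.4099] ((46.42683029174805, 55.65854263305664), (65.2650375366211, 75.86647033691406), 6.340191841125488) [[206, 181], [198, 231], [202, 235], [221, 237], [221, 256], [232, 258], [236, 238], [262, 239], [267, 189]]
top grey 745 [199.2577 306.1611] ((13.424291610717773, 141.46337890625), (32.591888427734375, 24.80083656311035), 11.768289566040039) [[185, 291], [185, 316], [210, 320], [216, 299]]
scene white 455 [224.0571 156.2901] ((48.5, 8.5)
[... 585 characters left out ...]
, [216, 178], [281, 150], [272, 150], [260, 157], [256, 152], [261, 150], [208, 150]]
scene grey 429 [350.3706 164.1469] ((168.5, 18.0), (36.0, 21.0), 90.0) [[339, 150], [338, 166], [359, 186], [354, 179], [359, 173], [359, 158], [354, 156], [355, 150]]
scene grey 3122 [306.3687 191.2229] ((122.30169677734375, 42.171390533447266), (57.13068771362305, 79.10981750488281), 70.20112609863281) [[318, 161], [272, 173], [276, 189], [262, 194], [265, 202], [284, 199], [298, 224], [344, 207], [345, 194]]
scene grey 845 [205.5787 206.5396] ((25.584383010864258, 56.183876037597656), (38.243682861328125, 23.287490844726562), 72.47443389892578) [[206, 186], [190, 192], [200, 226], [221, 221], [212, 190]]
```

View pics/crop.png

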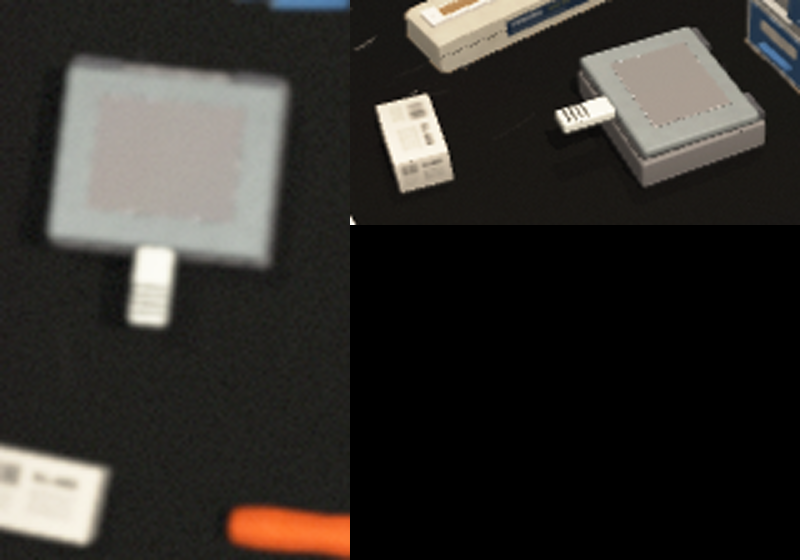

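The crop shows the lid slightly open, with the tongue running from about (230,236) to (227,258) in the top view. Next I'll take closer wrist views from two places.

```bash
cat >> hlp.py <<'E'
from scipy.spatial.transform import Rotation as Ro
def down(yaw): return (Ro.from_euler('z',yaw)*Ro.from_quat([0,1,0,0])).as_quat()
def snap(n,tag):
    from workcell import vision
    d=vision.read_camera(n); np.savez(f"{tag}.npz",**d); cv2.imwrite(f"pics/{tag}.png",d["frame"][:,:,::-1]); return d
_r=rays
def rays(d,uv):
    if abs(d["intrinsics"][0,0]-371.6483)>1: return _r(d,uv)
    uv=np.atleast_2d(uv).astype(np.float64)[None]; q=cv2.fisheye.undistortPoints(uv,d["intrinsics"],np.zeros(4))[0]
    R=d["view"][:3,:3]; return -R.T@d["view"][:3,3], np.c_[q,np.ones(len(q))]@R
E
python3 - <<'E'
from workcell import bot,hand,get_obs,kinematics
from hlp import *
t=load("top0.npz")
print("tongue",onplane(t,[[230,236],[227,258]],.05),"carton",onplane(t,[195,306],.038),"lidcorners",onplane(t,[[206,181],[198,231],[262,239],[267,189]],.05))
p=get_obs()["position"]
bot.servo_line([p[0],p[1],.34])
bot.reach([.40,.10,.34],down(-.1)); d=snap("wrist","wA"); print(-d["view"][:3,:3].T@d["view"][:3,3],d["view"][2,:3])
bot.reach([.46,.03,.34],down(-.1)); d=snap("wrist","wB"); print(-d["view"][:3,:3].T@d["view"][:3,3])
o=get_obs();print(o["joint_pos"],o["time_s"])
E
```

```text
tongue [[0.578  0.0613 0.05  ]
 [0.5258 0.068  0.05  ]] carton [[0.4125 0.1446 0.038 ]] lidcorners [[ 0.7102  0.1195  0.05  ]
 [ 0.5901  0.1373  0.05  ]
 [ 0.5707 -0.0147  0.05  ]
 [ 0.6907 -0.0263  0.05  ]]
[0.3262 0.1088 0.4661] [ 0.2919 -0.0285 -0.956 ]
[0.3865 0.0383 0.4658]
[ 0.0623  0.007   1.8523  0.0004  1.2833 -1.4083] 3.2167
```

View pics/wA.png

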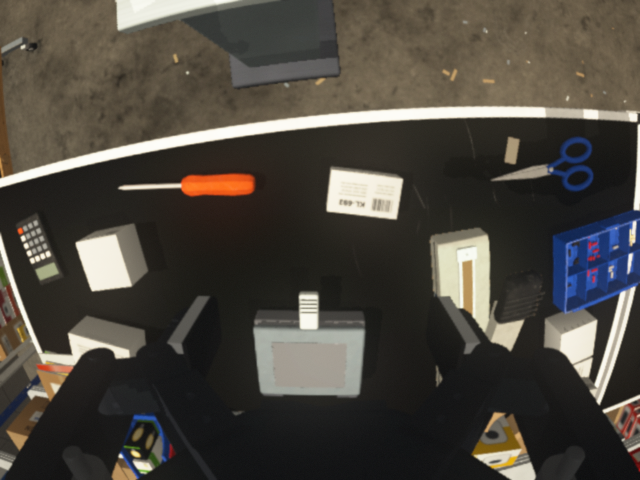

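View pics/wB.png

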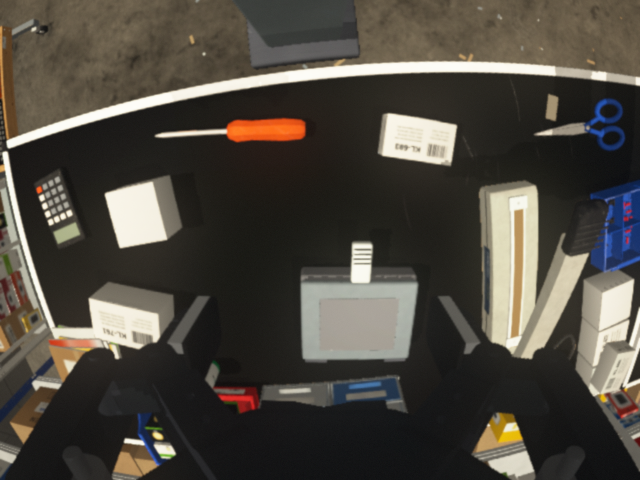

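wA shows the carton at (365,192) and the tongue at (309,310), in front of the lid. wB shows the carton at (418,138), the tongue at (361,262) and the lid corners near (303,268), (417,269), (410,361) and (303,360). Next I'll extract corners and triangulate.

Run:
```python
from hlp import *
D={"A":load("wA.npz"),"B":load("wB.npz"),"T":load("top0.npz"),"S":load("scene0.npz")}
def corners(d,box,thr,lo=None,eps=.04):
    x0,y0,x1,y1=box; g=d["frame"][y0:y1,x0:x1].min(2)
    g=cv2.resize(g,None,fx=4,fy=4,interpolation=cv2.INTER_CUBIC)
    m=(g>thr).astype(np.uint8)
    m=cv2.morphologyEx(cv2.morphologyEx(m,cv2.MORPH_CLOSE,np.ones((25,25))),cv2.MORPH_OPEN,np.ones((9,9)))
    cs,_=cv2.findContours(m,0,2); c=max(cs,key=cv2.contourArea)
    a=cv2.approxPolyDP(c,eps*cv2.arcLength(c,True),True)[:,0]
    f=lambda p:(np.asarray(p,float)+.5)/4-.5+[x0,y0]
    M=cv2.moments(c); return f(a),f([M["m10"]/M["m00"],M["m01"]/M["m00"]])
R={}
for k,b,t in(("A",(318,155,415,230),150),("B",(370,100,468,175),150),("T",(170,285,225,325),150),("S",(185,180,228,232),150)):
    a,c=corners(D[k],b,t); R["c"+k]=c; print("carton",k,c,a.tolist())
for k,b,t in(("A",(294,285,326,330),190),("B",(345,236,378,283),190),("T",(215,232,242,262),190),("S",(258,184,290,206),190)):
    a,c=corners(D[k],b,t); R["t"+k]=c; print("tongue",k,c,a.tolist())
for k,b,t in(("A",(245,300,370,400),100),("B",(295,262,425,368),100),("T",(190,172,275,243),100)):
    a,c=corners(D[k],b,t,eps=.03); R["l"+k]=c; print("lid",k,c,a.tolist())
for q in "ct":
    for i,j in("AB","TA","TB","TS","AS"): print(q,i,j,*tri(D[i],R[q+i],D[j],R[q+j]))
```

```text
carton A [363.5351 193.8239] [[331.125, 169.125], [327.375, 210.875], [395.875, 217.875], [401.625, 178.625]]
carton B [418.1097 138.993 ] [[386.125, 114.125], [382.125, 154.875], [449.625, 162.625], [455.625, 125.125]]
carton T [194.1186 305.5869] [[178.125, 293.125], [175.125, 312.375], [209.625, 318.375], [212.875, 298.625]]
carton S [205.5283 206.1609] [[210.125, 187.625], [190.625, 191.875], [200.375, 224.875], [219.625, 220.625]]
tongue A [308.2252 312.1043] [[300.375, 294.875], [300.125, 329.375], [316.625, 329.375], [316.625, 296.125]]
tongue B [360.8351 263.1455] [[353.125, 244.125], [351.125, 282.375], [368.875, 282.375], [370.875, 245.125]]
tongue T [227.9785 245.4887] [[225.875, 235.125], [223.125, 255.875], [230.125, 256.625], [233.625, 236.875]]
tongue S [273.9451 194.7589] [[284.875, 192.625], [278.375, 188.875], [262.875, 195.875], [269.625, 200.875], [284.625, 195.625]]
lid A [309.097  356.4248] [[255.125, 320.125], [261.375, 392.375], [358.875, 392.875], [362.375, 321.125], [318.875, 328.125], [318.125, 299.625], [298.375, 299.625], [293.625, 327.625]]
lid B [356.8016 316.3116] [[301.125, 276.125], [303.125, 358.125], [406.875, 356.625], [413.875, 275.375], [350.625, 261.625], [343.125, 281.625]]
lid T [232.56  211.409] [[205.375, 183.125], [199.125, 232.125], [260.375, 242.375], [265.875, 189.125]]
c A B [0.4135 0.1483 0.0328] 0.00042433779617132716
c T A [0.4134 0.1481 0.0332] 0.000639036913375679
c T B [0.4132 0.1476 0.0341] 0.00024527202997133227
c T S [0.4137 0.1499 0.0194] 0.0017714821750800611
c A S [0.4157 0.1499 0.0189] 0.0010657833046406765
t A B [0.5537 0.067  0.0518] 0.00035224266987111177
t T A [0.5557 0.0665 0.0483] 0.0005262947401515986
t T B [0.5558 0.0669 0.0459] 0.0005834256935731018
t T S [0.5552 0.0662 0.0486] 0.00048626879480550926
t A S [0.5554 0.0668 0.0484] 0.0004978878643085055
```

Run:
```python
from hlp import *
D={"A":load("wA.npz"),"B":load("wB.npz"),"T":load("top0.npz")}
C={"A":[[331.1,169.1],[327.4,210.9],[395.9,217.9],[401.6,178.6]],"B":[[386.1,114.1],[382.1,154.9],[449.6,162.6],[455.6,125.1]],"T":[[178.1,293.1],[175.1,312.4],[209.6,318.4],[212.9,298.6]]}
for k,v in C.items():
    p=onplane(D[k],v,.038)[:,:2]; (c,s,a)=cv2.minAreaRect(p.astype(np.float32)*1000); e=[np.linalg.norm(p[i]-p[(i+1)%4]) for i in range(4)]
    l=[p[2]-p[1],p[3]-p[0]]; print(k,p.mean(0),np.array(e),[np.arctan2(-x[0]*np.sign(x[1]),abs(x[1])) for x in l])
# tongue corners: nearest base pair / tip pair; order base-? per view
T={"A":[[300.4,294.9],[316.6,296.1],[316.6,329.4],[300.1,329.4]],"B":[[353.1,244.1],[370.9,245.1],[368.9,282.4],[351.1,282.4]],"T":[[230.1,256.6],[223.1,255.9],[225.9,235.1],[233.6,236.9]]}
L={"A":[[261.4,392.4],[358.9,392.9],[362.4,321.1],[255.1,320.1]],"B":[[303.1,358.1],[406.9,356.6],[413.9,275.4],[301.1,276.1]],"T":[[265.9,189.1],[205.4,183.1],[199.1,232.1],[260.4,242.4]]}
for nm,Q,z in(("tongue",T,.05),("lid",L,.049)):
  for k,v in Q.items():
    p=onplane(D[k],v,z)[:,:2]; f=(p[0]+p[1])/2-(p[2]+p[3])/2
    if nm=="tongue": f=-f
    print(nm,k,p.tolist() and np.round(p,4).tolist(),"len",np.linalg.norm(f),"yaw",np.arctan2(f[1],f[0]), "mids",(p[0]+p[1])/2,(p[2]+p[3])/2)
  for i,j in("AB","TA","TB"):
    print(nm,i,j,[np.round(tri(D[i],Q[i][n],D[j],Q[j][n])[0],4).tolist() for n in range(4)])
```

```text
A [0.4133 0.1491] [0.05   0.0831 0.0482 0.0838] [np.float64(-0.20045710263488586), np.float64(-0.22188982998091136)]
B [0.413  0.1482] [0.0477 0.0832 0.0458 0.0852] [np.float64(-0.1783687466828696), np.float64(-0.20134131274674974)]
T [0.4134 0.1472] [0.046  0.083  0.0472 0.0837] [np.float64(-0.17489965094914753), np.float64(-0.15963608577194904)]
tongue A [[0.5296, 0.0601], [0.5332, 0.08], [0.5819, 0.0748], [0.5799, 0.0533]] len 0.04990106869408328 yaw -0.12088273080878835 mids [0.5314 0.0701] [0.5809 0.0641]
tongue B [[0.5291, 0.0595], [0.5326, 0.0805], [0.5809, 0.0753], [0.5784, 0.0534]] len 0.04913811298619909 yaw -0.11611811035651161 mids [0.5308 0.07  ] [0.5796 0.0643]
tongue T [[0.5291, 0.0607], [0.5308, 0.0772], [0.5802, 0.071], [0.5759, 0.0527]] len 0.048624880247280344 yaw -0.1466246074081512 mids [0.5299 0.069 ] [0.578  0.0619]
tongue A B [[0.5298, 0.0598, 0.0489], [0.5314, 0.0802, 0.0533], [0.579, 0.075, 0.0544], [0.5771, 0.0535, 0.0538]]
tongue T A [[0.5289, 0.0604, 0.0514], [0.5315, 0.0786, 0.0517], [0.581, 0.0729, 0.0499], [0.5759, 0.0531, 0.0555]]
tongue T B [[0.5289,
[... 233 characters left out ...]
8 0.0527] [0.569  0.0656]
lid B [[0.6868, -0.0197], [0.7022, 0.123], [0.5785, 0.1324], [0.5642, -0.0068]] len 0.12366124245848176 yaw -0.09040845143808923 mids [0.6945 0.0517] [0.5713 0.0628]
lid T [[0.6906, -0.0237], [0.7053, 0.1211], [0.5876, 0.1348], [0.5627, -0.0109]] len 0.1235317153118288 yaw -0.10743575129154587 mids [0.6979 0.0487] [0.5751 0.062 ]
lid A B [[0.6906, -0.0201, 0.0443], [0.7074, 0.1243, 0.0417], [0.5859, 0.1361, 0.033], [0.5718, -0.0087, 0.0312]]
lid T A [[0.6926, -0.0219, 0.0417], [0.7069, 0.1233, 0.0415], [0.5891, 0.1375, 0.0284], [0.5647, -0.0081, 0.0409]]
lid T B [[0.6925, -0.022, 0.0404], [0.7063, 0.1231, 0.0434], [0.5898, 0.1387, 0.0245], [0.5638, -0.0088, 0.0475]]
```

Tongue top about 0.05 m, tip at (0.531, 0.070), scanner yaw about −0.108 and lid opening about 0.03 rad. The hinge works out at (0.703, 0.0515), 173 mm from the tip, and the tongue root lands where it should. The carton is at (0.413, 0.148), yaw about −0.19, top about 0.034–0.038 m. I'll raise the lid now.

```bash
cat >> hlp.py <<'E'
YAW=-.108; EX=np.array([np.cos(YAW),np.sin(YAW),0]); HINGE=np.array([.703,.0515,.040])
def grip(th): a=th+.013; return HINGE-.152*np.cos(a)*EX+[0,0,.152*np.sin(a)]
E
python3 - <<'E'
from workcell import bot,hand,get_obs
from hlp import *
q=down(YAW); off=np.array([0,0,-.002]); p0=grip(.03)+off
hand.move_gripper(.055,strength=25)
bot.reach(p0+[0,0,.12],q); bot.servo_line(p0,velocity=.12)
o=get_obs(); print("pre",o["position"],p0,o["wrist_force"])
hand.move_gripper(.0,strength=25); o=get_obs(); print("grip",o["gripper_width"],o["grip_force"],o["wrist_force"],o["time_s"])
if .018<o["gripper_width"]<.03:
    for th in np.arange(.1,1.06,.095):
        bot.servo_line(grip(th)+off,velocity=.06); o=get_obs(); print(round(th,3),o["wrist_force"],o["gripper_width"])
    print(o["position"],o["time_s"])
    snap("scene","s1")
E
```

```text
pre [0.5526 0.0679 0.0452] [0.552  0.0679 0.0445] [-0.3199 -0.3917  0.1668]
grip 0.022936091676922815 30.33479332923889 [-0.288  -9.0437  2.1758] 5.975
0.1 [-0.049  -8.476   0.3037] 0.023517865165647082
0.195 [ 1.0692 -8.689  -0.5292] 0.023681904358551182
0.29 [ 0.1    -7.81   -0.0839] 0.023738404626195145
0.385 [-0.0444 -7.0491  0.5581] 0.02330395491787857
0.48 [-0.115  -7.7308  0.4156] 0.023058261377315727
0.575 [-1.2787 -7.2248 -0.212 ] 0.02351923617214489
0.67 [-1.3571 -6.859   1.1143] 0.02333597577907921
0.765 [-1.6091 -8.0312 -0.3031] 0.023428348283545716
0.86 [-1.3575 -7.0206  0.9383] 0.023075166130675902
0.955 [-0.7103 -7.8272 -2.1903] 0.023821322990806373
1.05 [-0.1018 -7.4436 -3.3405] 0.023246365263458284
[0.6291 0.0582 0.1706] 10.2167
```

Run:
```python
from workcell import bot,hand,get_obs
from hlp import *
hand.move_gripper(.05); bot.dwell(.2); p=get_obs()["position"]
bot.servo_line([p[0],p[1],.30],velocity=.12)
o=get_obs(); print(o["position"],o["wrist_force"],o["time_s"])
bot.reach([.46,.10,.33],down(-.19)); bot.dwell(.4)
s=snap("scene","s2"); t=snap("top","t2"); w=snap("wrist","w2"); print(get_obs()["time_s"])
im=np.hstack([cv2.resize(s["frame"][130:240,180:360],None,fx=2.2,fy=2.2),cv2.resize(t["frame"][165:330,165:285],(176,242))])
w=cv2.resize(w["frame"],(im.shape[1]*3//4//1,int(480*im.shape[1]*.75/640)))
im=np.vstack([im,np.pad(w,((0,0),(0,im.shape[1]-w.shape[1]),(0,0)))]); print(im.shape); cv2.imwrite("pics/m2.png",im[:,:,::-1])
```

```text
[0.6291 0.0595 0.299 ] [ 0.6099 -0.3837  0.2189] 12.0667
13.3583
(563, 572, 3)
```

View pics/m2.png

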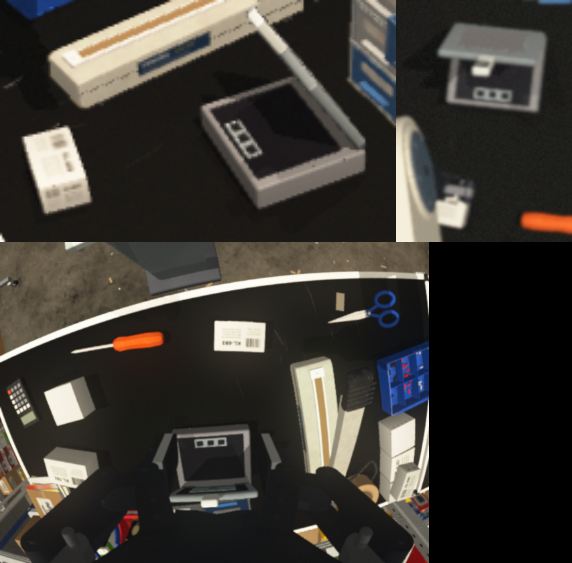

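The lid is up at about 60° and free, with its tongue at composite (210,503) in the wrist view and (255,17) in the scene crop. The carton hasn't moved. I'll check the lid angle from two views, then grasp the carton with the camera side away from the sealer.

Run:
```python
from workcell import bot,hand,get_obs,kinematics
from hlp import *
s=load("s2.npz"); t=load("t2.npz"); w=load("w2.npz")
def blob(d,box,thr):
    x0,y0,x1,y1=box; m=(d["frame"][y0:y1,x0:x1].min(2)>thr).astype(np.uint8)
    n,l,st,c=cv2.connectedComponentsWithStats(m); i=1+np.argmax(st[1:,4]); return c[i]+[x0,y0],st[i,4]
bs,bt,bw=blob(s,(288,128,305,146),190),blob(t,(192,203,208,218),190),blob(w,(295,375,335,400),190); print(bs,bt,bw)
for a,b,x,y in((s,w,bs,bw),(t,w,bt,bw),(s,t,bs,bt)):
    p,e=tri(a,x[0],b,y[0]); v=p-HINGE; print(p,e,"angle",np.arctan2(v[2],-v@EX))
bc=blob(w,(310,110,405,180),150); print("carton",onplane(w,bc[0],.034))
c=np.array([.4133,.148]); ps=-.19+np.pi/2; q=down(ps)
print(kinematics.solve_ik([*c,.2],q))
hand.move_gripper(.075,strength=25)
bot.reach([*c,.2],q); o=get_obs(); print(o["joint_pos"],o["position"],kinematics.solve_ik([.4793,.0758,.142],down(YAW+np.pi/2)))
snap("wrist","w3")
```

```text
Traceback (most recent call last):
ValueError: attempt to get argmax of an empty sequence
```

Run:
```python
from workcell import bot,hand,get_obs,kinematics
from hlp import *
s=load("s2.npz"); t=load("t2.npz"); w=load("w2.npz")
def blob(d,box,thr):
    x0,y0,x1,y1=box; m=(d["frame"][y0:y1,x0:x1].min(2)>thr).astype(np.uint8)
    n,l,st,c=cv2.connectedComponentsWithStats(m)
    if n<2: return np.array([np.nan]*2),0
    i=1+np.argmax(st[1:,4]); return c[i]+[x0,y0],st[i,4]
bs,bt,bw=blob(s,(288,128,305,146),170),blob(t,(214,200,235,218),170),blob(w,(295,375,335,400),170); print(bs,bt,bw)
for a,b,x,y in((s,w,bs,bw),(t,w,bt,bw),(s,t,bs,bt)):
    p,e=tri(a,x[0],b,y[0]); v=p-HINGE; print(p,e,"angle",np.arctan2(v[2],-v@EX))
bc=blob(w,(310,110,405,180),150); print("carton",onplane(w,bc[0],.034))
c=np.array([.4133,.148]); ps=-.19+np.pi/2; q=down(ps)
hand.move_gripper(.075,strength=25)
bot.reach([*c,.2],q); o=get_obs(); print(o["joint_pos"],o["position"],kinematics.solve_ik([.4793,.0758,.142],down(YAW+np.pi/2)))
snap("wrist","w3")
```

```text
(array([294.9913, 136.0087]), np.int32(115)) (array([222.7 , 212.94]), np.int32(50)) (array([311.692 , 390.8903]), np.int32(237))
[0.6137 0.0608 0.1921] 0.0013917627630453313 angle 1.0375014323596912
[0.6163 0.0594 0.1872] 0.0007513358965185103 angle 1.0366157599430257
[0.6142 0.0584 0.1945] 0.0014889752617679647 angle 1.0478891185133477
carton [[0.4132 0.1487 0.034 ]]
[ 0.3403  0.1205  2.0625 -0.      0.9579 -2.6099] [0.4137 0.1481 0.2003] [ 0.1538  0.277   2.0223 -0.      0.8423 -2.8798]
```

View pics/w3.png

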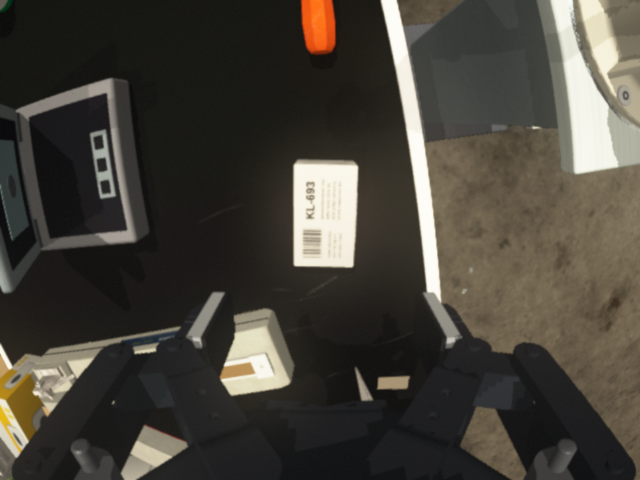

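The triangulated lid angle is 1.04 rad. The wrist view shows the carton at (325,213), square between the open fingers and clear of the sealer. Now I'll grasp and lift it.

Run:
```python
from workcell import bot,hand,get_obs
from hlp import *
w=load("w3.npz"); p=onplane(w,[[126,80],[147,241]],.036); O=HINGE-.06*EX
print("front edge corners in scanner frame",[( (x-O)@EX, (x-O)@[-EX[1],EX[0],0]) for x in p])
c=get_obs()["position"][:2]
bot.servo_line([*c,.06],velocity=.12); bot.servo_line([*c,.022],velocity=.06)
o=get_obs(); print(o["position"],o["wrist_force"])
hand.move_gripper(0,strength=30); o=get_obs(); print(o["gripper_width"],o["grip_force"],o["wrist_force"])
if .04<o["gripper_width"]<.056:
    bot.servo_line([*c,.146],velocity=.1)
    bot.servo_line([.4793,.0758,.146],ori=down(YAW+np.pi/2),velocity=.06)
    bot.dwell(.5); o=get_obs(); print(o["position"],o["gripper_width"],o["grip_force"],o["wrist_force"],o["time_s"])
    s=snap("scene","s4"); t=snap("top","t4"); w=snap("wrist","w4")
    im=np.vstack([cv2.resize(s["frame"][90:270,160:400],(480,360)),np.hstack([cv2.resize(w["frame"],(300,225)),cv2.resize(t["frame"][150:330,100:244],(180,225))])]); cv2.imwrite("pics/m4.png",im[:,:,::-1])
```

```text
front edge corners in scanner frame [(np.float64(-0.08215541285181872), np.float64(-0.06865046711481443)), (np.float64(-0.07927164786517044), np.float64(0.07380947698899892))]
[0.4137 0.148  0.0219] [-0.52    0.3739 -0.7687]
0.050094951793002565 31.472148299217224 [-0.9967  0.0875  6.1152]
[0.4793 0.0758 0.146 ] 0.05053484031092746 31.134182810783386 [ 0.7559 -0.1057 -0.8219] 21.1833
```

View pics/m4.png

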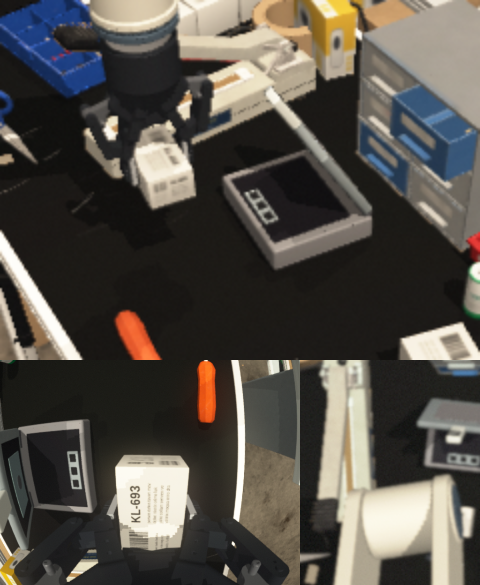

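The carton is held in front of the scanner and the lid is still up. A close look will check that the carton is level and at the right height.

Run:
```python
from hlp import *
s=load("s4.npz"); w=load("w4.npz")
A=cv2.resize(s["frame"][150:200,215:265],(400,400),interpolation=cv2.INTER_CUBIC); B=cv2.resize(w["frame"][200:420,230:430],(364,400),interpolation=cv2.INTER_CUBIC)
cv2.imwrite("pics/m5.png",np.hstack([A,B])[:,:,::-1])
```

```text
(no output)
```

View pics/m5.png

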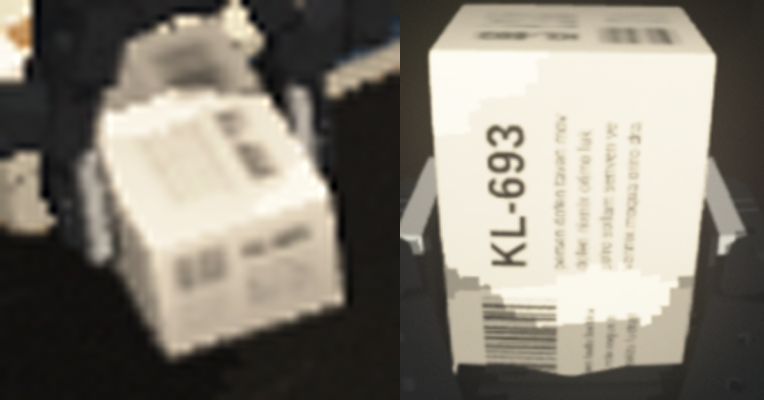

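Run:
```python
from hlp import *
s=load("s4.npz"); w=load("w4.npz"); O=HINGE-.06*EX; EY=np.array([-EX[1],EX[0],0])
S={"+x-yT":([255.6,173.8],[246.5,228.6]),"-x-yT":([234.4,181.5],[402.5,230.2]),"+x-yB":([258.1,187.5],[263,202.7]),"-x-yB":([236.5,194.4],[389.3,204.4]),"-x+yT":([227.5,164],[386.6,399])}
P={}
for k,(a,b) in S.items():
    p,e=tri(s,a,w,b); P[k]=p; print(k,np.array([(p-O)@EX,(p-O)@EY,p[2]]),round(e,4))
```

```text
+x-yT [-0.1402 -0.0413  0.1609] 0.0004
-x-yT [-0.1886 -0.0415  0.1599] 0.0024
+x-yB [-0.1389 -0.0415  0.1226] 0.0012
-x-yB [-0.1895 -0.0425  0.1256] 0.0034
-x+yT [-0.1847  0.0129  0.1703] 0.0085
```

The carton's underside is at 0.124 m. Its centre is at x ≈ −0.164, y ≈ 0 in the scanner frame, and its end face is upright. Handing in.

Run:
```python
from workcell import get_obs,hand_in
o=get_obs(); print(o["time_s"],o["grip_force"],o["gripper_width"]); print(hand_in())
```

```text
21.3333 31.133939623832703 0.05052543812306277
the job is handed in; nothing more can be done
None
```

I handed in the job at about 21 s (no verdict was returned), with the lid released at about 1.04 rad and the smallest carton held level, underside about 12 cm up, about 10 cm in front of the scanner and centred on it; nothing else was touched.

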